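# Click-test the dye bottles and sort out the worn stoppers

## Task

Test the push-button stopper of each of the three dye bottles by gently pressing its button all the way down and letting go. Stand every bottle whose button stays down in the wooden tray, and every bottle whose button springs back up in the red tray. Keep the bottles upright, and leave the shoe, the jar and the hammer where they are.

Things in the scene. Friction and masses are not known exactly. Their poses are not given: they have to be found in the camera images.
- black_bottle: loose upright black dye bottle with a white paper band, 0.17 kg: round, 48 mm in diameter up to 70 mm height (grip here, TCP 62 to 66 mm above its foot), black collar 34 mm in diameter at 79 to 92 mm, on it a push button 25 mm in diameter: white top at 103 mm when up, 95 mm fully down; its red side shows while up. Origin: centre of the foot; z up.
- black_top (a point): centre of the top face of the black bottle's push button; it moves with the button; +z is up along the bottle.
- black_click (a joint): travel of the black bottle's button: 0 up (start), 0.008 m fully down. Takes 1 to 7 N, then a firm stop: stop at about 10 N, never over 50 N. After a full push a sound one stays near 0.008, also if pushed again; a worn one springs back near 0 within 0.5 s of letting go. Which are sound (none, some or all) varies and shows only when pushed.
- black_stopper (a joint): out-of-sight inner stopper of the black bottle: 0 at the start; a full push of the button drives it to about 0.008 m, where it stays even if the button comes back up. It only tells that the button was pushed all the way.
- brown_bottle: loose upright dark brown dye bottle with a white paper band, 0.17 kg: round, 48 mm in diameter up to 70 mm height (grip here, TCP 62 to 66 mm above its foot), black collar 34 mm in diameter at 79 to 92 mm, on it a push button 25 mm in diameter: white top at 103 mm when up, 95 mm fully down; its red side shows while up. Origin: centre of the foot; z up.
- brown_top (a point): centre of the top face of the dark brown bottle's push button; it moves with the button; +z is up along the bottle.
- brown_click (a joint): travel of the dark brown bottle's button: 0 up (start), 0.008 m fully down. Takes 1 to 7 N, then a firm stop: stop at about 10 N, never over 50 N. After a full push a sound one stays near 0.008, also if pushed again; a worn one springs back near 0 within 0.5 s of letting go. Which are sound (none, some or all) varies and shows only when pushed.
- brown_stopper (a joint): out-of-sight inner stopper of the dark brown bottle: 0 at the start; a full push of the button drives it to about 0.008 m, where it stays even if the button comes back up. It only tells that the button was pushed all the way.
- tan_bottle: loose upright light tan dye bottle with a white paper band, 0.17 kg: round, 48 mm in diameter up to 70 mm height (grip here, TCP 62 to 66 mm above its foot), black collar 34 mm in diameter at 79 to 92 mm, on it a push button 25 mm in diameter: white top at 103 mm when up, 95 mm fully down; its red side shows while up. Origin: centre of the foot; z up.
- tan_top (a point): centre of the top face of the light tan bottle's push button; it moves with the button; +z is up along the bottle.
- tan_click (a joint): travel of the light tan bottle's button: 0 up (start), 0.008 m fully down. Takes 1 to 7 N, then a firm stop: stop at about 10 N, never over 50 N. After a full push a sound one stays near 0.008, also if pushed again; a worn one springs back near 0 within 0.5 s of letting go. Which are sound (none, some or all) varies and shows only when pushed.
- tan_stopper (a joint): out-of-sight inner stopper of the light tan bottle: 0 at the start; a full push of the button drives it to about 0.008 m, where it stays even if the button comes back up. It only tells that the button was pushed all the way.
- wood_tray: pale wooden open tray 210 mm (its x) by 120 mm (its y), 25 mm high, walls 6 mm, floor 6 mm thick, fixed to the bench; room for all three bottles in a row along its x (65 mm apart). Origin: centre of its underside. For sound bottles.
- red_tray: red plastic open tray 210 mm (its x) by 120 mm (its y), 25 mm high, walls 6 mm, floor 6 mm thick, fixed to the bench; room for all three bottles in a row along its x (65 mm apart). Origin: centre of its underside. For bottles whose button does not stay down.
- shoe_last: bystander: green shoe on a red sole, 235 mm long (its y), 70 mm wide, 100 mm high; origin at the centre of its underside. Leave it alone.
- cement_jar: bystander: amber jar with a yellow lid, 68 mm in diameter, 85 mm high; origin at the centre of its foot. Leave it alone.
- hammer: bystander: hammer lying flat, 240 mm long, handle to its -x, origin under its middle. Leave it alone.
Not all that is in view belongs to the job. What is shaped like the brown_bottle but purple or turquoise is not meant.

How it is judged (in metres and radians):
At the end, for the whole second after the job is handed in: Every button has been pushed fully down (its inner stopper beyond 6 mm). Each bottle stands upright (within 0.15 rad) and at rest on a tray's floor: in the wooden tray if its button is down (beyond 5.5 mm), in the red tray if its button is up again (below 3 mm) (value of joint each of black_stopper, brown_stopper, tan_stopper above 0.006 m and ((value of joint black_click above 0.0055 m and x of black_bottle in the frame of wood_tray between -0.09 and 0.09 m and y of black_bottle in the frame of wood_tray between -0.045 and 0.045 m) or (value of joint black_click below 0.003 m and x of black_bottle in the frame of red_tray between -0.09 and 0.09 m and y of black_bottle in the frame of red_tray between -0.045 and 0.045 m)) and angle between each of black_bottle, brown_bottle, tan_bottle's own z axis and vertical below 0.15 rad and height (world z) of each of black_bottle, brown_bottle, tan_bottle below 0.015 m and linear speed of each of black_bottle, brown_bottle, tan_bottle below 0.02 m/s and ((value of joint brown_click above 0.0055 m and x of brown_bottle in the frame of wood_tray between -0.09 and 0.09 m and y of brown_bottle in the frame of wood_tray between -0.045 and 0.045 m) or (value of joint brown_click below 0.003 m and x of brown_bottle in the frame of red_tray between -0.09 and 0.09 m and y of brown_bottle in the frame of red_tray between -0.045 and 0.045 m)) and ((value of joint tan_click above 0.0055 m and x of tan_bottle in the frame of wood_tray between -0.09 and 0.09 m and y of tan_bottle in the frame of wood_tray between -0.045 and 0.045 m) or (value of joint tan_click below 0.003 m and x of tan_bottle in the frame of red_tray between -0.09 and 0.09 m and y of tan_bottle in the frame of red_tray between -0.045 and 0.045 m))); the robot touches nothing.
It fails at once if the fingers push or squeeze a button with more than 50 N (contact force between the fingers and black_button above 50 N or contact force between the fingers and brown_button above 50 N or contact force between the fingers and tan_button above 50 N).
It fails at once if a bottle is tipped by more than 35 degrees (angle between any of black_bottle, brown_bottle, tan_bottle's own z axis and vertical above 0.61 rad).
It fails at once if the shoe is shifted by more than 30 mm (distance of shoe_last from where it was at the start of the episode above 0.03 m).
It fails at once if the jar is shifted by more than 30 mm (distance of cement_jar from where it was at the start of the episode above 0.03 m).
It fails at once if the hammer is shifted by more than 30 mm (distance of hammer from where it was at the start of the episode above 0.03 m).
It also fails if it takes over 72 s, if anything falls off the work surface, if the arm or the gripper's body presses on something with over 40 N, if the wrist force passes 120 N, or if a joint passes its speed limit or range.

## Robot

A 6-joint arm with a two-finger parallel gripper is mounted at the origin on the work surface. World frame = base frame: x ahead of the robot, y to its left, z up, the work surface at z = 0. Lengths are in mm, angles in rad, forces in N, time in s.
With the tool pointing down it reaches from about 275 to 750 mm from the base axis. Payload 10.2 kg.
Tool frame: the origin (TCP) lies between the finger pads, 19 mm behind the fingertips; this is the grasp point; z points along the fingers, y is the line along which they close (so a half turn about z gives the same grasp; the last joint's range is limited). The gripper opens to 85 mm and grips with 20 to 120 N. Pads are 22 mm wide; open, the fingers measure 114 mm over their backs; the gripper's body (76 mm by 85 mm) begins 54 mm behind the grasp point. The pads swing forward as they close: fully open they stand 13 mm farther back than shut.
Start: joints at [0.893, 0.313, 1.498, -0, 1.331, -0.223], TCP at [230.636, 471.633, 249.994] pointing down, gripper open.
Joint ranges: [-2.94, 2.94], [-0.97, 2.17], [0.19, 2.56], [-1.23, 4.37], [0.02, 3.11], [-2.88, 2.88]. Speed limits (rad/s): [2.39, 2.39, 3.01, 3.14, 3.14, 3.14].

## Interface

Orientations are given as a unit quaternion [w, x, y, z].
In Python, from rig import readout, cams, order gives the robot as it stands.
- The arm moves only by the tool tcp_steps, called after "Emit:" as name(argument=value, ...) on one line, values as JSON. Schema: {"type":"object","properties":{"ticks":{"type":"string"},"aperture":{"type":"number"},"force":{"type":"number"},"only":{"type":"string"},"quiet":{"type":"boolean"},"lines":{"type":"string"}},"required":["ticks"],"additionalProperties":false}. ticks is a string of 1 to 8 rows, parted by a bar, with the numbers parted by spaces; each row has 6 numbers: dx, dy, dz in mm, then a rotation vector rx, ry, rz in rad; each row is the pose to reach, as a shift and turn from the pose commanded when the call began, along the tool's axes at that moment; what a row does not reach only later rows make up. A row lasts 1/10 s, in which the tool goes at most 50 mm and 0.15 rad, less where a joint would pass 70% of its speed; a pose out of reach is approached as far as the arm can. aperture is the opening from 0.0 (shut) to 1.0 (fully open), set as the call begins (left out keeps the last). The fingers move at their own pace and stop on an object; force is the grip in N (left out, the last holds). Time passes only in rows, so rows that do not move let the fingers close. The tool returns the time, the measured TCP pose, the force, the opening and the grip force at its end. only (a regular expression) keeps the lines of the reply that match it, lines (a string "A,B") keeps lines A to B, and quiet returns only ok. Input that does not fit is refused with a message, and nothing moves.
- readout.sense(): the state, without advancing time (a new reading comes with each control period).
- cams.capture(name): name is "scene" or "top" or "wrist"; returns (picture, depth): 384x512x3 uint8, red, green, blue; 384x512 float32, mm along the optical axis (not along the pixel's ray), 0 where there is no reading.
- cams.calibration(name): a dict with "fx", "fy", "cx", "cy" (pixels), "position" and "attitude" of the camera in the world. Camera axes: x right, y down, z forward; pixel columns grow to the right and rows downward; lengths in mm; the calibration is good to about 2 mm. A picture is of the moment at which its call begins: read the wrist's pose just before it. calibration takes no time and is no camera call; for the wrist camera it gives the pose at the moment of the call.
- order.finish_job(): hands the job in; it is judged then, once.
Trained networks look in the newest picture that a camera, given by its name, has taken for a name from the list of things; names that differ only in an ending like _2 or _b are one class to them, and where a whole thing is asked for, a point or a joint stands for the part that bears it (a point fixed in the world has none). Each returns a list of dicts, best first, with "p" (0 to 1); they miss things now and then, are a little off and sometimes report something else, mostly with a low value. They report only what shows in the picture. A call takes as long as a camera call. They do not tell look-alikes from the thing itself.
- cams.trace(target, camera): "pixels" (384x512 bool, what is visible of it) and "bbox" ([left, top, right, bottom] in pixels, round what is visible of it).
- cams.spot_point(target, camera): "uv" ([column, row] in pixels: a listed point, or the origin of a listed thing).
The state is a dict: "time_s": time; "joints": joint angles; "dq": joint speeds; "tau": joint torques, N m; "eef_pos": TCP position; "ee_rot": TCP orientation; "force": force on the tool from outside, world axes, zero at the start; "wrist_torque": the same for the moment, N m; "grip_width": opening from 0.0 (shut) to 1.0 (fully open); "grip_force": force on a finger pad.
Only numpy, scipy, OpenCV 4.12 (cv2) and the standard library are available. Lean on these libraries where they do the work, as an engineer would, in place of code of your own. Each camera call takes 0.05 s, during which the arm holds its last target. There are 200 camera calls.

## Working session

There is one attempt and no reset: what is moved stays moved. The work goes in short steps, Python scripts to look and compute and a tool call to move; the robot and the scene stay as the last step left them, time stands still between calls to the robot, and variables do not carry over. Pictures are saved under pics/ and viewed, at most 10 in all, crops included, and the job is handed in when it is done.

```bash
ls; mkdir -p pics
```

Create h.py:
```python
from rig import readout, cams, order
import numpy as np, cv2
from scipy.spatial.transform import Rotation as R
def rot(q): return R.from_quat([q[1],q[2],q[3],q[0]]).as_matrix()
def cal(n):
    c=cams.calibration(n); a=np.array(c['attitude'],float)
    return c,(rot(a) if a.size==4 else a.reshape(3,3)),np.array(c['position'])
def cloud(n,depth):
    c,M,p=cal(n); v,u=np.mgrid[:384,:512]
    P=np.stack([(u-c['cx'])/c['fx']*depth,(v-c['cy'])/c['fy']*depth,depth],-1)
    return P@M.T+p
def tool(d):
    s=readout.sense(); return rot(s['ee_rot']).T@np.array(d)
```

Run:
```python
from h import *
for n in ('scene','top'):
    p,d=cams.capture(n); cv2.imwrite(f'pics/{n}.png',p[...,::-1]); np.save(n+'.npy',d)
    print(cams.calibration(n))
    P=cloud(n,d)
    for t in ['black_bottle','brown_bottle','tan_bottle','wood_tray','red_tray','shoe_last','cement_jar','hammer']:
        for r in cams.trace(t,n)[:3]:
            m=r['pixels']&(d>0); Q=P[m]
            print(n,t,round(r['p'],2),r['bbox'],np.median(Q,0).round(), Q.min(0).round(),Q.max(0).round())
print(readout.sense())
```

```text
pics
{'fx': 405.2482701741485, 'fy': 405.2482701741485, 'cx': 256.19019259063424, 'cy': 193.14141266410974, 'position': array([1249.4066592 , -161.30275199,  861.21383154]), 'attitude': array([-0.26889893,  0.73739032,  0.58189221, -0.21295618])}
scene black_bottle 0.68 [211.0, 184.4, 230.9, 216.2] [599. -97.  64.] [ 492. -119.   -3.] [610. -63. 106.]
scene brown_bottle 0.74 [304.9, 205.1, 324.4, 238.8] [716. 107.  66.] [690.  89.  -1.] [727. 139. 106.]
scene brown_bottle 0.7 [252.9, 171.2, 269.3, 205.4] [584.  10.  68.] [473. -10.   0.] [595.  56. 107.]
scene tan_bottle 0.77 [244.5, 145.6, 259.9, 186.5] [494.  -3.  63.] [357. -24.  -4.] [567.  41. 106.]
scene wood_tray 0.67 [112.2, 170.8, 175.4, 241.8] [ 521. -298.    7.] [ 378. -378.   -3.] [ 631. -221.   29.]
scene red_tray 0.95 [332.3, 129.1, 384.2, 184.1] [481. 328.   7.] [345. 245.  -3.] [593. 425.  30.]
scene red_tray 0.21 [211.8, 185.9, 227.6, 216.8] [601. -97.  66.] [ 573. -119.    2.] [610. -74. 106.]
scene shoe_last 0.72 [188.1, 227.8, 287.5, 278.8] [744. -94.  60.] [ 628. -196.   -2.] [761.  37. 110.]
scene shoe_last 0.52
[... 1651 characters left out ...]
7.  32.]
{'time_s': 0.9, 'joints': array([ 8.92593871e-01,  3.12884315e-01,  1.49771456e+00,  8.59686166e-06,
        1.33102118e+00, -2.23457088e-01]), 'dq': array([-0.00119081,  0.00040069, -0.001132  , -0.00069194, -0.00104498,
        0.00088965]), 'tau': array([ 1.72046988e-03, -4.12164474e+01, -2.59900171e+01, -1.47766432e-04,
        4.52125150e-04,  4.09670633e-06]), 'eef_pos': array([230.6308006 , 471.62460485, 249.99672011]), 'ee_rot': array([-9.72756677e-06,  2.25419605e-01,  9.74261773e-01, -1.05119778e-05]), 'force': array([-0.55266436,  0.54518317, -0.30255818]), 'wrist_torque': array([ 0.01557505,  0.01215736, -0.02122623]), 'grip_force': 0.0, 'grip_width': 0.9965532620999443}
```

Run:
```python
from h import *
a=cv2.imread('pics/scene.png')[130:290,100:400]; cv2.imwrite('pics/c1.png',cv2.resize(a,(800,427),interpolation=cv2.INTER_CUBIC))
a=cv2.imread('pics/top.png')[100:300,100:410]; cv2.imwrite('pics/c2.png',cv2.resize(a,(800,516),interpolation=cv2.INTER_CUBIC))
d=np.load('top.npy'); P=cloud('top',d)
im=cv2.imread('pics/top.png')
m=((P[...,2]>98)&(P[...,2]<112)&(d>0)).astype(np.uint8)
n,l,s,c=cv2.connectedComponentsWithStats(m)
for i in range(1,n):
    if s[i,4]>15: Q=P[l==i]; print('top',s[i,:5],Q.mean(0).round(1),((Q.min(0)+Q.max(0))/2).round(1),np.ptp(Q,axis=0).round())
for t in ('wood_tray','red_tray'):
    m=cams.trace(t,'top')[0]['pixels']
    Q=P[m&(P[...,2]>-10)&(P[...,2]<40)&(d>0)]
    print(t,cv2.minAreaRect(Q[Q[:,2]>15][:,:2].astype(np.float32)))
```

```text
top [308 141  20  20 304] [ 722.6 -155.7  104.7] [ 723.3 -156.4  105. ] [54. 53. 13.]
top [215 156   9   9  67] [698.7 111.4 103. ] [698.8 111.1 102.4] [25. 22.  9.]
top [293 197   9  11  73] [582.1 -97.  102.5] [581.7 -97.4 102.6] [27. 22.  9.]
top [252 203   9  10  70] [567.   11.9 103.2] [566.9  11.4 103.3] [24. 21. 10.]
top [214 208  10  10  73] [554.  110.5 103. ] [554.1 110.3 103.6] [24. 24. 11.]
top [257 237  10  10  74] [476.4  -2.7 103.5] [476.8  -2.4 103.8] [24. 23. 10.]
wood_tray ((513.8154296875, -298.5782470703125), (210.1090850830078, 121.06217956542969), 9.690884590148926)
red_tray ((473.038818359375, 324.1737060546875), (122.34059143066406, 210.21311950683594), 77.62166595458984)
```

View pics/c1.png

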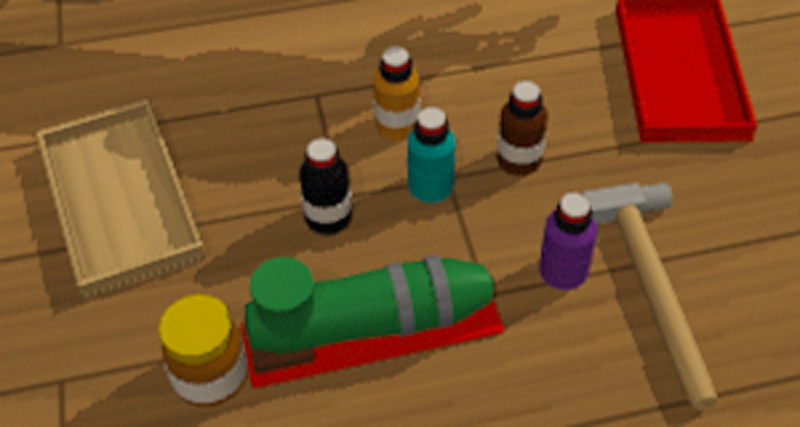

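View pics/c2.png

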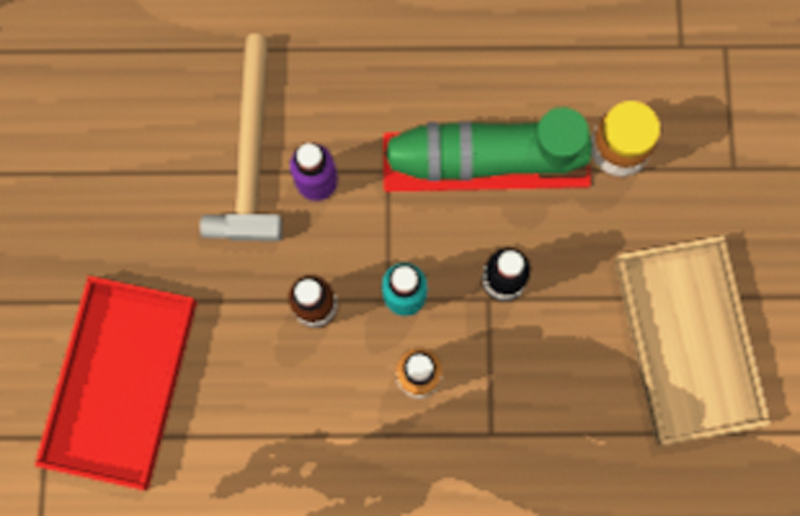

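Candidates in the scene picture are black (222,200), brown (296,180), tan (249,165), turquoise (262,188) and purple (314,222). The networks also marked turquoise and purple as brown. By colour and paper band I choose the first three; the trays and bystanders match their sizes. Next I move above brown with the gripper shut and check it in a wrist close-up.

Emit:
tcp_steps(ticks="-225 -91 0 0 0 0 | -225 -91 0 0 0 0 | -225 -91 0 0 0 0 | -225 -91 0 0 0 0 | -449 -182 50 0 0 0 | -449 -182 50 0 0 0 | -449 -182 50 0 0 0 | -449 -182 50 0 0 0", aperture=0, force=40)

```text
time_s: 1.8
eef_pos: [496.8, 174.3, 215.2]
ee_rot: [0.0, 0.226, 0.974, 0.0]
force: [0.7, 0.4, 0.3]
grip_width: -0.001
grip_force: 0.0
```

Emit:
tcp_steps(ticks="0 0 0 0 0 0 | 0 0 0 0 0 0")

```text
time_s: 2.0
eef_pos: [495.9, 175.5, 215.0]
ee_rot: [-0.0, 0.226, 0.974, -0.0]
force: [-0.8, -0.5, 0.3]
grip_width: 0.002
grip_force: 0.0
```

Run:
```python
from h import *
s=readout.sense(); print(s['eef_pos'],tool(np.array([554,110.5,200])-s['eef_pos']))
p,d=cams.capture('wrist'); P=cloud('wrist',d); cv2.imwrite('pics/w1.png',p[...,::-1])
m=((P[...,2]>98)&(P[...,2]<112)&(d>0)).astype(np.uint8)
n,l,st,c=cv2.connectedComponentsWithStats(m)
for i in range(1,n):
    if st[i,4]>15: Q=P[l==i]; print(st[i,:5],Q.mean(0).round(1),((Q.min(0)+Q.max(0))/2).round(1),np.ptp(Q,axis=0).round())
```

```text
[495.85635066 175.51938246 215.04246504] [-80.86588605 -32.72082944  14.98451208]
[ 64 241  30  26 590] [476.1  -1.3 102. ] [476.5  -2.5 101. ] [25. 26.  6.]
[212 260  17  14 126] [544.8 110.1 101.9] [545.5 110.4 101. ] [ 9. 18.  6.]
```

View pics/w1.png

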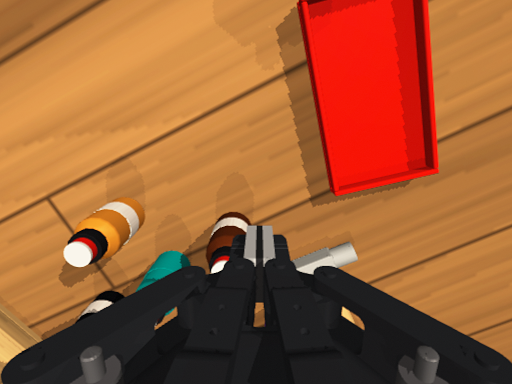

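The wrist view shows tan's button at (80,252), brown at (228,240) partly behind the fingers, and turquoise at (165,275). The tan position from this view matches the top camera. Now I descend over brown.

Emit:
tcp_steps(ticks="-81 -33 15 0 0 0 | -81 -33 15 0 0 0 | -81 -33 30 0 0 0 | -81 -33 80 0 0 0 | -81 -33 80 0 0 0 | -81 -33 80 0 0 0")

```text
time_s: 2.65
eef_pos: [553.7, 112.0, 136.5]
ee_rot: [-0.0, 0.225, 0.974, 0.0]
force: [0.1, 0.4, 1.1]
grip_width: 0.003
grip_force: 0.0
```

Emit:
tcp_steps(ticks="0 0 2 0 0 0 | 0 0 4 0 0 0 | 0 0 6 0 0 0 | 0 0 8 0 0 0 | 0 0 10 0 0 0 | 0 0 10 0 0 0")

```text
time_s: 3.25
eef_pos: [553.8, 110.8, 125.1]
ee_rot: [-0.0, 0.225, 0.974, -0.0]
force: [-0.3, 0.2, -0.2]
grip_width: -0.004
grip_force: 0.0
```

Emit:
tcp_steps(ticks="0 0 1 0 0 0 | 0 0 2 0 0 0 | 0 0 3 0 0 0 | 0 0 4 0 0 0 | 0 0 5 0 0 0 | 0 0 5 0 0 0")

```text
time_s: 3.85
eef_pos: [554.1, 110.9, 120.6]
ee_rot: [0.0, 0.225, 0.974, 0.0]
force: [0.2, -1.0, 4.7]
grip_width: 0.003
grip_force: 1.9
```

Emit:
tcp_steps(ticks="0 0 1 0 0 0 | 0 0 2 0 0 0 | 0 0 3 0 0 0 | 0 0 3 0 0 0")

```text
time_s: 4.25
eef_pos: [554.1, 110.9, 117.6]
ee_rot: [0.0, 0.225, 0.974, 0.0]
force: [-1.2, -0.8, 3.4]
grip_width: 0.002
grip_force: 2.1
```

Emit:
tcp_steps(ticks="0 0 1 0 0 0 | 0 0 2 0 0 0 | 0 0 2.5 0 0 0 | 0 0 2.5 0 0 0")

```text
time_s: 4.65
eef_pos: [554.0, 110.9, 114.9]
ee_rot: [0.0, 0.225, 0.974, 0.0]
force: [-0.3, -0.1, 4.0]
grip_width: -0.001
grip_force: 1.9
```

Emit:
tcp_steps(ticks="0 0 0.5 0 0 0 | 0 0 1 0 0 0 | 0 0 1 0 0 0")

```text
time_s: 4.95
eef_pos: [553.9, 110.8, 113.8]
ee_rot: [0.0, 0.225, 0.974, -0.0]
force: [-0.5, 0.2, 3.8]
grip_width: 0.001
grip_force: 1.8
```

Emit:
tcp_steps(ticks="0 0 0.5 0 0 0 | 0 0 1 0 0 0 | 0 0 1 0 0 0")

```text
time_s: 5.25
eef_pos: [554.3, 110.9, 113.7]
ee_rot: [0.001, 0.225, 0.974, 0.0]
force: [-1.8, -0.0, 10.5]
grip_width: 0.003
grip_force: 5.3
```

Firm stop reached at 10.5 N. Next I lift off and go to tan.

Emit:
tcp_steps(ticks="0 0 -30 0 0 0 | 5 -34 -30 0 0 0 | 13 -85 -30 0 0 0 | 20 -135.5 -30 0 0 0 | 20 -135.5 -30 0 0 0 | 20 -135.5 -14 0 0 0 | 20 -135.5 -12 0 0 0 | 20 -135.5 -12 0 0 0")

```text
time_s: 6.05
eef_pos: [476.4, -1.7, 124.5]
ee_rot: [-0.001, 0.225, 0.974, 0.0]
force: [-0.1, 0.7, -0.1]
grip_width: 0.002
grip_force: 0.0
```

Emit:
tcp_steps(ticks="0 0 2 0 0 0 | 0 0 4 0 0 0 | 0 0 6 0 0 0 | 0 0 8 0 0 0 | 0 0 8 0 0 0")

```text
time_s: 6.55
eef_pos: [476.8, -1.9, 117.2]
ee_rot: [0.0, 0.225, 0.974, 0.0]
force: [-0.4, 0.4, 2.8]
grip_width: -0.002
grip_force: 1.7
```

Run:
```python
from h import *
p,d=cams.capture('scene'); cv2.imwrite('pics/s2.png',cv2.resize(p[150:220,230:330,::-1],(800,560),interpolation=cv2.INTER_CUBIC))
```

Emit:
tcp_steps(ticks="0 0 1 0 0 0 | 0 0 2 0 0 0 | 0 0 2.5 0 0 0 | 0 0 2.5 0 0 0")

```text
time_s: 7.0
eef_pos: [476.6, -2.1, 114.4]
ee_rot: [0.0, 0.225, 0.974, 0.0]
force: [-0.1, 1.8, 4.6]
grip_width: 0.001
grip_force: 2.0
```

View pics/s2.png

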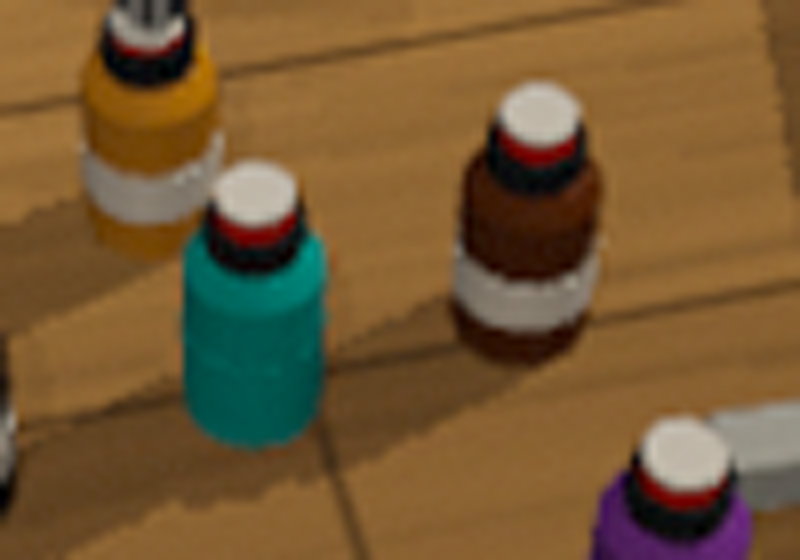

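Brown's red side shows again at crop (540,150), so it is worn. I keep pressing tan.

Emit:
tcp_steps(ticks="0 0 0.5 0 0 0 | 0 0 1 0 0 0 | 0 0 1 0 0 0")

```text
time_s: 7.3
eef_pos: [476.7, -2.1, 113.7]
ee_rot: [0.0, 0.225, 0.974, 0.0]
force: [-0.3, 2.7, 8.6]
grip_width: 0.0
grip_force: 3.8
```

Emit:
tcp_steps(ticks="0 0 0.3 0 0 0 | 0 0 0.6 0 0 0 | 0 0 0.6 0 0 0")

```text
time_s: 7.6
eef_pos: [476.9, -2.1, 113.7]
ee_rot: [0.001, 0.225, 0.974, 0.0]
force: [-1.8, 2.4, 12.8]
grip_width: 0.003
grip_force: 6.7
```

Emit:
tcp_steps(ticks="0 0 -30 0 0 0 | -34 -10 -30 0 0 0 | -80 -23 -30 0 0 0 | -136 -38.6 -30 0 0 0 | -136 -38.6 -30 0 0 0 | -136 -38.6 -14 0 0 0 | -136 -38.6 -12 0 0 0 | -136 -38.6 -12 0 0 0")

```text
time_s: 8.4
eef_pos: [581.0, -96.1, 124.2]
ee_rot: [-0.001, 0.225, 0.974, 0.0]
force: [1.3, 1.0, -0.4]
grip_width: -0.001
grip_force: 0.0
```

Emit:
tcp_steps(ticks="0 0 2 0 0 0 | 0 0 4 0 0 0 | 0 0 6 0 0 0 | 0 0 8 0 0 0 | 0 0 10 0 0 0 | 0 0 10 0 0 0")

```text
time_s: 9.0
eef_pos: [581.5, -96.4, 114.3]
ee_rot: [-0.0, 0.225, 0.974, 0.0]
force: [-0.2, 0.1, -0.2]
grip_width: 0.002
grip_force: 0.0
```

Emit:
tcp_steps(ticks="0 0 0.5 0 0 0 | 0 0 1 0 0 0 | 0 0 1 0 0 0")

```text
time_s: 9.3
eef_pos: [581.7, -96.6, 113.8]
ee_rot: [0.0, 0.225, 0.974, -0.0]
force: [-0.1, -0.4, 0.3]
grip_width: 0.001
grip_force: 0.3
```

Emit:
tcp_steps(ticks="0 0 0.3 0 0 0 | 0 0 0.6 0 0 0 | 0 0 0.6 0 0 0")

```text
time_s: 9.6
eef_pos: [581.9, -96.6, 113.8]
ee_rot: [0.0, 0.225, 0.974, -0.0]
force: [-2.0, 0.4, 4.9]
grip_width: 0.004
grip_force: 2.6
```

Emit:
tcp_steps(ticks="0 0 0.3 0 0 0 | 0 0 0.4 0 0 0 | 0 0 0.4 0 0 0")

```text
time_s: 9.9
eef_pos: [582.0, -96.6, 113.8]
ee_rot: [0.001, 0.225, 0.974, -0.0]
force: [-1.8, 0.7, 8.7]
grip_width: -0.007
grip_force: 3.9
```

Emit:
tcp_steps(ticks="0 0 -40 0 0 0 | 0 0 -80 0 0 0 | 26 39 -80 0 0 0 | 52 78 -80 0 0 0 | 78 117 -80 0 0 0 | 104 156 -80 0 0 0 | 116 173.7 -80 0 0 0 | 116 173.7 -80 0 0 0", aperture=1)

```text
time_s: 10.7
eef_pos: [553.1, 113.1, 192.7]
ee_rot: [-0.0, 0.224, 0.975, 0.0]
force: [-0.5, -0.8, -0.9]
grip_width: 1.0
grip_force: 0.0
```

Run:
```python
from h import *
p,d=cams.capture('scene'); cv2.imwrite('pics/s3.png',cv2.resize(p[140:220,200:320,::-1],(800,533),interpolation=cv2.INTER_CUBIC))
p,d=cams.capture('top'); P=cloud('top',d)
m=((P[...,2]>88)&(P[...,2]<112)&(d>0)).astype(np.uint8)
n,l,st,c=cv2.connectedComponentsWithStats(m)
for i in range(1,n):
    if st[i,4]>15: Q=P[l==i]; print(st[i,:5],((Q.min(0)+Q.max(0))/2).round(1),np.median(Q,0).round(1))
s=readout.sense(); print(s['eef_pos'],tool(np.array([554,110.5,64])-s['eef_pos']))
```

```text
[308 141  20  20 311] [ 723.  -156.7  100.2] [ 721.9 -155.3  104.3]
[214 155  12   8  62] [704.8 111.   98.5] [702.7 110.9 103. ]
[291 197  12  12 119] [581.8 -96.8  93.6] [581.8 -97.6  93.8]
[250 202  12  13 121] [567.7  12.9  97.4] [565.8  11.5 100.1]
[256 236  13  13 128] [477.   -3.7  97.6] [475.9  -3.6  99.7]
[553.78714648 110.28228284 192.63217348] [-9.86913489e-02  3.23892655e-01  1.28632088e+02]
```

View pics/s3.png

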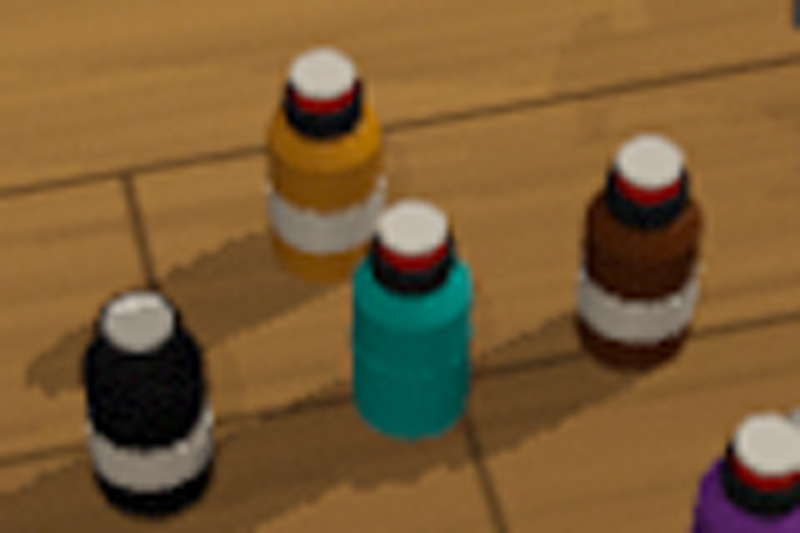

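Black's button stays down (no red, crop (138,320)), so it is sound. Tan (322,100) and brown (648,190) are up again, so they are worn. Grasping brown.

Emit:
tcp_steps(ticks="0 0.3 40 0 0 0 | 0 0.3 80 0 0 0 | 0 0.3 105 0 0 0 | 0 0.3 120 0 0 0 | 0 0.3 128 0 0 0 | 0 0.3 128 0 0 0 | 0 0.3 128 0 0 0")

```text
time_s: 11.5
eef_pos: [554.5, 110.2, 65.5]
ee_rot: [0.001, 0.226, 0.974, 0.0]
force: [-0.1, -1.2, -0.5]
grip_width: 1.001
grip_force: 0.0
```

Emit:
tcp_steps(ticks="0 0 0 0 0 0 | 0 0 0 0 0 0 | 0 0 0 0 0 0 | 0 0 0 0 0 0 | 0 0 0 0 0 0 | 0 0 0 0 0 0", aperture=0, force=40)

```text
time_s: 12.1
eef_pos: [554.2, 110.7, 65.6]
ee_rot: [0.001, 0.225, 0.974, 0.0]
force: [-2.1, -1.5, 6.0]
grip_width: 0.541
grip_force: 41.3
```

Emit:
tcp_steps(ticks="0 0 -15 0 0 0 | 0 0 -40 0 0 0 | 0 0 -60 0 0 0 | 0 0 -60 0 0 0")

```text
time_s: 12.5
eef_pos: [555.0, 110.9, 127.0]
ee_rot: [0.002, 0.225, 0.974, 0.001]
force: [0.8, -0.1, -1.6]
grip_width: 0.543
grip_force: 41.9
```

```bash
python3 -c "
from h import *
s=readout.sense(); print(s['eef_pos'],tool(np.array([512,315.5,72])-s['eef_pos']))"
```

```text
[554.99312058 110.85546035 127.03672241] [128.72616645 164.85982657  54.84203216]
```

Emit:
tcp_steps(ticks="26 33 0 0 0 0 | 51 66 0 0 0 0 | 77 99 0 0 0 0 | 103 132 0 0 0 0 | 120 154 0 0 0 0 | 128.7 165 0 0 0 0 | 128.7 165 0 0 0 0 | 128.7 165 0 0 0 0")

```text
time_s: 13.3
eef_pos: [511.0, 314.5, 124.2]
ee_rot: [-0.0, 0.226, 0.974, -0.0]
force: [1.9, -0.2, -0.8]
grip_width: 0.544
grip_force: 41.9
```

Emit:
tcp_steps(ticks="0 0 20 0 0 0 | 0 0 40 0 0 0 | 0 0 48 0 0 0 | 0 0 51 0 0 0 | 0 0 53 0 0 0 | 0 0 53 0 0 0")

```text
time_s: 13.9
eef_pos: [511.2, 315.4, 72.4]
ee_rot: [0.0, 0.226, 0.974, 0.0]
force: [-0.5, 0.3, -0.5]
grip_width: 0.546
grip_force: 41.9
```

Emit:
tcp_steps(ticks="0 0 1 0 0 0 | 0 0 2 0 0 0 | 0 0 2 0 0 0")

```text
time_s: 14.2
eef_pos: [511.4, 315.5, 71.6]
ee_rot: [0.001, 0.225, 0.974, 0.0]
force: [-3.3, -3.6, 9.4]
grip_width: 0.545
grip_force: 42.9
```

Emit:
tcp_steps(ticks="0 0 0 0 0 0 | 0 0 0 0 0 0 | 0 0 0 0 0 0 | 0 0 0 0 0 0 | 0 0 -30 0 0 0 | 0 0 -80 0 0 0 | 0 0 -125 0 0 0 | 0 0 -125 0 0 0", aperture=1)

```text
time_s: 15.0
eef_pos: [512.8, 316.5, 201.3]
ee_rot: [0.005, 0.225, 0.974, 0.003]
force: [0.9, 0.4, -0.7]
grip_width: 1.0
grip_force: 0.0
```

```bash
python3 -c "
from h import *
s=readout.sense(); print(s['eef_pos'],tool(np.array([476.5,-3,65])-s['eef_pos']))"
```

```text
[512.8299146  316.45740728 201.34963694] [-106.5643878  -304.10803935  134.63451605]
```

Emit:
tcp_steps(ticks="-15 -42 0 0 0 0 | -31 -85 0 0 0 0 | -46 -128 0 0 0 0 | -62 -172 0 0 0 0 | -78 -216 0 0 0 0 | -94 -260 0 0 0 0 | -108 -301 0 0 0 0 | -108 -301 0 0 0 0")

```text
time_s: 15.8
eef_pos: [475.1, -6.3, 194.5]
ee_rot: [-0.0, 0.228, 0.974, -0.0]
force: [-0.2, 0.2, 0.7]
grip_width: 1.001
grip_force: 0.0
```

Emit:
tcp_steps(ticks="0 0 0 0 0 0 | 0 0 0 0 0 0")

```text
time_s: 16.0
eef_pos: [475.6, -1.5, 194.6]
ee_rot: [-0.0, 0.225, 0.974, 0.0]
force: [-0.0, 0.9, -0.5]
grip_width: 0.999
grip_force: 0.0
```

```bash
python3 -c "
from h import *
s=readout.sense(); print(s['eef_pos'],tool(np.array([476.5,-3,65])-s['eef_pos']))"
```

```text
[475.55947434  -1.53141963 194.56974535] [ -1.53686163  -0.92896104 129.56903687]
```

Emit:
tcp_steps(ticks="-1 -1 40 0 0 0 | -1 -1 80 0 0 0 | -1 -1 105 0 0 0 | -1 -1 120 0 0 0 | -1 -1 129.5 0 0 0 | -1 -1 129.5 0 0 0 | -1 -1 129.5 0 0 0")

```text
time_s: 16.7
eef_pos: [476.4, -3.3, 65.9]
ee_rot: [0.0, 0.225, 0.974, -0.0]
force: [0.4, -0.3, -0.6]
grip_width: 0.997
grip_force: 0.0
```

Emit:
tcp_steps(ticks="0 0 0 0 0 0 | 0 0 0 0 0 0 | 0 0 0 0 0 0 | 0 0 0 0 0 0 | 0 0 0 0 0 0 | 0 0 0 0 0 0", aperture=0, force=40)

```text
time_s: 17.3
eef_pos: [476.3, -3.8, 66.0]
ee_rot: [0.001, 0.225, 0.974, -0.0]
force: [-1.1, -1.0, 5.2]
grip_width: 0.545
grip_force: 40.9
```

Emit:
tcp_steps(ticks="0 0 -15 0 0 0 | 0 0 -40 0 0 0 | 0 0 -60 0 0 0 | 0 0 -60 0 0 0 | 0 0 -60 0 0 0")

```text
time_s: 17.8
eef_pos: [475.7, -3.6, 124.7]
ee_rot: [-0.0, 0.225, 0.974, 0.0]
force: [-0.1, -0.2, -3.0]
grip_width: 0.544
grip_force: 42.3
```

```bash
python3 -c "
from h import *
s=readout.sense(); print(s['eef_pos'],tool(np.array([434,332.5,72])-s['eef_pos']))"
```

```text
[475.71661161  -3.6114025  124.70341363] [185.1266604  283.60869509  52.7544127 ]
```

Emit:
tcp_steps(ticks="26 40 0 0 0 0 | 52 80 0 0 0 0 | 78 120 0 0 0 0 | 104 160 0 0 0 0 | 130 200 0 0 0 0 | 153 235 0 0 0 0 | 174 266 0 0 0 0 | 185 283.5 0 0 0 0")

```text
time_s: 18.6
eef_pos: [432.8, 334.5, 123.4]
ee_rot: [-0.001, 0.224, 0.974, -0.001]
force: [-0.3, -0.6, -3.0]
grip_width: 0.542
grip_force: 42.4
```

Emit:
tcp_steps(ticks="0 0 0 0 0 0 | 0 0 0 0 0 0 | 0 0 20 0 0 0 | 0 0 40 0 0 0 | 0 0 48 0 0 0 | 0 0 51 0 0 0 | 0 0 52 0 0 0 | 0 0 52 0 0 0")

```text
time_s: 19.4
eef_pos: [434.7, 332.2, 73.9]
ee_rot: [0.0, 0.226, 0.974, 0.0]
force: [0.4, -0.4, -1.1]
grip_width: 0.546
grip_force: 42.4
```

Emit:
tcp_steps(ticks="0 0 1 0 0 0 | 0 0 1.5 0 0 0 | 0 0 1.5 0 0 0")

```text
time_s: 19.7
eef_pos: [434.5, 332.4, 72.0]
ee_rot: [0.0, 0.225, 0.974, 0.0]
force: [-0.2, -0.6, -1.4]
grip_width: 0.548
grip_force: 42.5
```

Emit:
tcp_steps(ticks="0 0 0.6 0 0 0 | 0 0 0.6 0 0 0")

```text
time_s: 19.9
eef_pos: [434.6, 332.4, 72.0]
ee_rot: [0.0, 0.225, 0.974, 0.0]
force: [-2.8, -1.9, 5.6]
grip_width: 0.54
grip_force: 43.2
```

Emit:
tcp_steps(ticks="0 0 0 0 0 0 | 0 0 0 0 0 0 | 0 0 0 0 0 0 | 0 0 0 0 0 0 | 0 0 -30 0 0 0 | 0 0 -80 0 0 0 | 0 0 -125 0 0 0 | 0 0 -125 0 0 0", aperture=1)

```text
time_s: 20.7
eef_pos: [436.4, 333.4, 202.2]
ee_rot: [0.004, 0.225, 0.974, 0.003]
force: [-0.7, -0.4, -0.7]
grip_width: 0.999
grip_force: 0.0
```

Emit:
tcp_steps(ticks="-34 -34 0 0 0 0 | -68 -68 0 0 0 0 | -102 -102 0 0 0 0 | -136 -136 0 0 0 0 | -170 -170 0 0 0 0 | -204 -204 0 0 0 0 | -238 -238 0 0 0 0 | -272 -272 0 0 0 0")

```text
time_s: 21.5
eef_pos: [559.4, -33.5, 195.5]
ee_rot: [-0.0, 0.226, 0.974, 0.0]
force: [0.8, 0.9, -0.3]
grip_width: 1.002
grip_force: 0.0
```

Emit:
tcp_steps(ticks="-34 -34 0 0 0 0 | -49 -49 0 0 0 0 | -49 -49 0 0 0 0 | -49 -49 0 0 0 0")

```text
time_s: 21.9
eef_pos: [581.4, -96.7, 195.4]
ee_rot: [-0.001, 0.226, 0.974, 0.0]
force: [0.1, 0.1, -0.5]
grip_width: 0.998
grip_force: 0.0
```

```bash
python3 -c "
from h import *
s=readout.sense(); print(s['eef_pos'],tool(np.array([582,-97,65])-s['eef_pos']))"
```

```text
[581.3760291  -96.71737634 195.39738559] [-8.70901739e-01  4.53334869e-03  1.30396276e+02]
```

Emit:
tcp_steps(ticks="-1 0 40 0 0 0 | -1 0 80 0 0 0 | -1 0 105 0 0 0 | -1 0 120 0 0 0 | -1 0 130 0 0 0 | -1 0 130 0 0 0 | -1 0 130 0 0 0")

```text
time_s: 22.6
eef_pos: [582.9, -97.0, 67.0]
ee_rot: [0.001, 0.225, 0.974, -0.0]
force: [0.3, -0.3, 1.1]
grip_width: 1.004
grip_force: 0.0
```

Emit:
tcp_steps(ticks="0 0 0 0 0 0 | 0 0 0 0 0 0 | 0 0 0 0 0 0 | 0 0 0 0 0 0 | 0 0 0 0 0 0 | 0 0 0 0 0 0", aperture=0, force=40)

```text
time_s: 23.2
eef_pos: [583.0, -97.8, 67.1]
ee_rot: [0.001, 0.225, 0.974, -0.0]
force: [-1.5, -0.4, 5.4]
grip_width: 0.55
grip_force: 41.0
```

Emit:
tcp_steps(ticks="0 0 -15 0 0 0 | 0 0 -40 0 0 0 | 0 0 -60 0 0 0 | 0 0 -60 0 0 0 | 0 0 -60 0 0 0")

```text
time_s: 23.7
eef_pos: [582.3, -97.4, 125.4]
ee_rot: [-0.0, 0.225, 0.974, 0.0]
force: [-0.0, 0.4, -1.8]
grip_width: 0.546
grip_force: 41.7
```

```bash
python3 -c "
from h import *
s=readout.sense(); print(s['eef_pos'],tool(np.array([514,-298.5,72])-s['eef_pos']))"
```

```text
[582.28108498 -97.4026959  125.39318814] [ -27.04954301 -210.64627084   53.38291512]
```

Emit:
tcp_steps(ticks="-5 -40 0 0 0 0 | -10 -80 0 0 0 0 | -15 -120 0 0 0 0 | -20 -160 0 0 0 0 | -25 -195 0 0 0 0 | -27 -210.6 0 0 0 0 | -27 -210.6 0 0 0 0 | -27 -210.6 0 0 0 0")

```text
time_s: 24.5
eef_pos: [514.3, -297.5, 125.3]
ee_rot: [-0.001, 0.225, 0.974, 0.001]
force: [0.1, 0.9, -1.8]
grip_width: 0.55
grip_force: 41.8
```

Emit:
tcp_steps(ticks="0 0 20 0 0 0 | 0 0 40 0 0 0 | 0 0 47 0 0 0 | 0 0 50 0 0 0 | 0 0 51.5 0 0 0 | 0 0 51.5 0 0 0")

```text
time_s: 25.1
eef_pos: [514.7, -298.5, 75.3]
ee_rot: [0.0, 0.225, 0.974, -0.0]
force: [-1.0, -0.0, -1.2]
grip_width: 0.548
grip_force: 41.8
```

Emit:
tcp_steps(ticks="0 0 0.8 0 0 0 | 0 0 1.2 0 0 0 | 0 0 1.2 0 0 0")

```text
time_s: 25.4
eef_pos: [514.4, -298.6, 73.7]
ee_rot: [0.0, 0.225, 0.974, -0.0]
force: [-0.0, -0.6, -1.1]
grip_width: 0.544
grip_force: 41.8
```

Emit:
tcp_steps(ticks="0 0 0.7 0 0 0 | 0 0 1.2 0 0 0 | 0 0 1.2 0 0 0")

```text
time_s: 25.7
eef_pos: [514.7, -298.9, 73.1]
ee_rot: [0.001, 0.225, 0.974, -0.0]
force: [-1.4, 0.8, 5.3]
grip_width: 0.547
grip_force: 42.4
```

Emit:
tcp_steps(ticks="0 0 0 0 0 0 | 0 0 0 0 0 0 | 0 0 0 0 0 0 | 0 0 0 0 0 0 | 0 0 -30 0 0 0 | 0 0 -80 0 0 0 | 0 0 -125 0 0 0 | 0 0 -125 0 0 0", aperture=1)

```text
time_s: 26.5
eef_pos: [516.1, -300.0, 203.8]
ee_rot: [0.005, 0.225, 0.974, -0.003]
force: [0.4, 0.1, -0.2]
grip_width: 1.003
grip_force: 0.0
```

Emit:
tcp_steps(ticks="40 0 -40 0 0 0 | 80 0 -40 0 0 0 | 120 0 -40 0 0 0 | 160 0 -40 0 0 0 | 160 0 -40 0 0 0 | 160 0 -40 0 0 0")

```text
time_s: 27.1
eef_pos: [370.5, -228.3, 237.5]
ee_rot: [0.0, 0.226, 0.974, -0.0]
force: [0.6, -0.3, 0.1]
grip_width: 0.998
grip_force: 0.0
```

Run:
```python
from h import *
p,d=cams.capture('scene'); cv2.imwrite('pics/s4.png',cv2.resize(p[110:290,90:410,::-1],(800,450),interpolation=cv2.INTER_CUBIC))
p,d=cams.capture('top'); P=cloud('top',d)
m=((P[...,2]>88)&(P[...,2]<114)&(d>0)).astype(np.uint8)
n,l,st,c=cv2.connectedComponentsWithStats(m)
for i in range(1,n):
    if st[i,4]>15: Q=P[l==i]; print(st[i,:5],((Q.min(0)+Q.max(0))/2).round(1),np.median(Q,0).round(1),Q[:,2].max().round())
```

```text
[308 141  20  20 313] [ 723.8 -156.7  102.4] [ 721.8 -155.5  104.8] 111.0
[214 155  12  12 114] [699.3 110.6  98.1] [696.4 110.7 100.5] 108.0
[250 202  12  13 120] [567.3  12.9  98.8] [565.3  11.6 100.8] 109.0
[367 221  14  13 138] [ 514.2 -297.9   96.8] [ 513.4 -296.8   98.9] 105.0
[134 223  14  13 137] [512.4 315.9 100.8] [511.2 312.8 106.9] 114.0
[126 253  14  13 145] [434.8 332.4 100.8] [434.1 330.1 105.6] 113.0
```

View pics/s4.png

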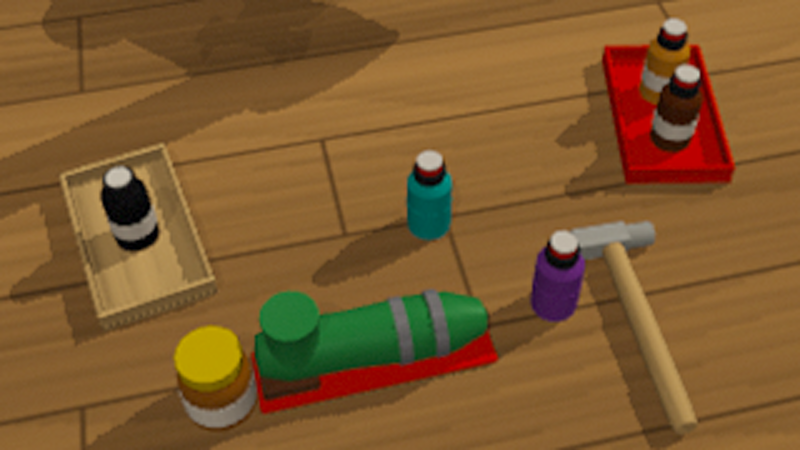

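Black stands with its button down in the wooden tray (130,210). Tan (668,65) and brown (678,110) stand with buttons up in the red tray, and the bystanders have not moved. Handing in.

```bash
python3 -c "
from rig import order
print(order.finish_job())"
```

```text
the job is handed in; nothing more can be done
None
```

The job is handed in: the black bottle's button stayed down and it stands in the wooden tray, the brown and tan buttons sprang back and those two stand in the red tray, and the shoe, jar and hammer were left where they were.

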